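# Hang the cordless polisher on the spring balancer

## Robot

A 6-joint arm with a two-finger parallel gripper is mounted at the origin on the work surface. World frame = base frame: x ahead of the robot, y to its left, z up, the work surface at z = 0. Lengths are in m, angles in rad, forces in N, time in s.
With the tool pointing down it reaches from about 0.275 to 1 m from the base axis. Payload 8.4 kg.
Tool frame: the origin (TCP) lies on the centre line of the jaws, within the pads' length; the fingertips stand 17 mm ahead of it and the grasp point (between the pads) lies 2 mm behind it (bot.tcp_to_tips is the z of the fingertips in the tool frame, in m); z points along the fingers, y is the line along which they close (so a half turn about z gives the same grasp; the last joint's range is limited). The gripper opens to 85 mm and grips with 20 to 120 N. Pads are 22 mm wide; open, the fingers measure 114 mm over their backs; the gripper's body (76 mm by 85 mm) begins 54 mm behind the grasp point. The pads swing forward as they close: fully open they stand 13 mm farther back than shut.
Start: joints at [1.149, 0.353, 1.633, -0, 1.155, -0.002], TCP at [0.255, 0.571, 0.248] pointing down, gripper open.
Joint ranges: [-2.63, 2.63], [-0.92, 2.1], [0.06, 2.66], [-1.3, 4.44], [0, 2.69], [-3.02, 3.02]. Speed limits (rad/s): [2.22, 2.22, 2.79, 3.14, 3.14, 3.14].

## Interface

Orientations are given as a unit quaternion [x, y, z, w].
In Python, from workcell import bot, hand, kinematics, get_obs, vision, hand_in gives the robot as it stands. The module is installed in compiled form; this text tells all that it offers. Calls block until the motion is done:
- bot.reach(position, orientation): joint-space move of the TCP to a pose.
- bot.servo_line(position, ori=None, velocity=0.15): straight line of the TCP; ori=None keeps the orientation; velocity is the mean speed in m/s.
- bot.goto_joints(angles): joint-space move.
- hand.move_gripper(opening, strength=None): finger opening in m; strength is the grip in N (None keeps the last); returns when the fingers have stopped.
- bot.dwell(seconds).
- kinematics.solve_ik(position, orientation): joint angles nearest the present ones, or None.
- get_obs(): the state.
- vision.read_camera(name): name is "side" or "top" or "wrist"; returns a dict with "frame" (400x640x3 uint8, red, green, blue), "intrinsics" (3x3 intrinsics, pixels), "view" (4x4, takes a point from world to camera coordinates). Camera axes: x right, y down, z forward; pixel columns grow to the right and rows downward; lengths in m; the calibration is good to about 2 mm. A picture is of the moment at which its call begins. There is no depth.
A pose or a line that the arm cannot do raises bot.IKError and nothing moves.
- hand_in(): hands the job in; it is judged then, once.
The state is a dict: "time_s": time; "joint_pos": joint angles; "joint_vel": joint speeds; "joint_efforts": joint torques, N m; "position": TCP position; "orientation": TCP orientation; "wrist_force": force on the tool from outside, world axes, zero at the start; "ft_torque": the same for the moment, N m; "gripper_width": finger opening in m; "grip_force": force on a finger pad.
Only numpy, scipy, OpenCV 4.12 (cv2) and the standard library are available. Lean on these libraries where they do the work, as an engineer would, in place of code of your own. Each camera call takes 0.05 s, during which the arm holds its last target. There are 200 camera calls.

## Task

Take the cordless polisher out of its leaning rest and hang it upright on the spring-balanced arm: slide its collar in from the fork's open front, under the keeper at the back, and set it flat in the fork's seat. Keep hold while the arm sinks under it, and let go only when the arm carries the whole weight and has come to rest, so that the arm neither drops nor springs up at any time. Leave everything else on the bench where it is.

Things in the scene. Friction and masses are not known exactly. Their poses are not given: they have to be found in the camera images.
- polisher: Cordless polisher, 164 mm long, 0.3 to 0.7 kg. Origin: on its axis at the collar's underside; +z to the battery end. Steel collar 60 mm diameter, z 0 to 10 mm; neck 28 mm diameter up to z 34; below the collar a nose 30 mm diameter to z -55 and a chuck 18 mm diameter to z -75. Starts nose down in the rest, collar on its rim, leaning 30 deg, battery end to the rest's -x (robot's side).
- battery (a point): Centre of the polisher's white rectangular battery block, on the axis 61.5 mm above the collar's underside; polisher's axes. The block is 36 mm thick along x (grip it across this), 100 mm wide along y, 55 mm high along z.
- rest_rim (a point): Rest: fixed grey base plate 130 x 90 mm with a square sleeve (36 mm inside, 48 outside, 50 deep, open below), its axis leaning 30 deg from vertical, upper end to the base's -x. This point is the centre of the sleeve's rim, 90 mm above the bench; its axes are the base's (z vertical), not the sleeve's. Draw the polisher out along its own axis, at least 75 mm.
- seat (a point): Seat in the aluminium fork at the balancer's end: centre of the flat tops of its two prongs, where the collar's underside rests; 245 mm up when empty. x points from the fork's open front to its back, z up; stays level as the arm sinks. Slot between prongs 38 mm wide, open to -x. Lips leave the collar 3 mm of play: 6 mm high at the sides, 5 mm high on the prong tips (27 to 35 mm in front).
- keeper (a point): Overhanging keeper at the back of the fork: this point is the middle of its front lower edge, 20 mm behind the seat centre and 25 mm above it; seat's axes. 50 mm wide, 6 mm thick, on a wall 33 mm behind the centre. The 10 mm thick collar comes in level from the open front over the 5 mm tip lips and under the keeper (underside 5 to 15 mm above the seat), then goes straight down.
- stand: Balancer stand, fixed to the bench: origin on the bench right under the seat of the empty arm; x to the post. Base plate 120 x 100 mm and post 190 mm high stand 248 mm to +x; arm hinge there, 166 mm up. The arm is 200 mm long. When sunk by q the seat lies 60 mm + 200 mm cos(0.35 - q) in front of the hinge and 10 mm + 200 mm sin(0.35 - q) above it, so it moves on an arc, 12 mm forward by level.
- head: Fork head at the arm's end, about 100 mm long, carrying seat and keeper; origin at its pivot on the arm, 60 mm behind and 10 mm below the seat. Empty, the arm points 20 deg (0.35 rad) up against a stop; 2 N on the seat starts it down, then about 40 N/m. The polisher sinks it 20 to 130 mm, by weight; stop at 147 mm. Lightly damped; faster than 70 mm/s counts as dropping or springing up.
- cast: Bystander: white plaster dental cast, 60 x 50 x 32 mm, on the bench under the balancer arm. Origin at its underside's centre.
- flask: Bystander: white plastic bottle, 60 mm diameter, 140 mm high, behind the rest. Origin at its underside's centre.
- jar: Bystander: amber glass jar, 50 mm diameter, 65 mm high, in front between the rest and the balancer. Origin at its underside's centre.
- bowl: Bystander: rubber mixing bowl, 90 mm diameter, 55 mm high, farther back between rest and balancer. Origin at its underside's centre.
- buff: Bystander: grey buffing wheel lying flat, 90 mm diameter, 26 mm high, at the left. Origin at its underside's centre.
- carton: Bystander: cardboard carton, 120 x 80 x 60 mm, at the right. Origin at its underside's centre.
- spatula: Bystander: mixing spatula 180 mm long lying flat near the robot's left front.
Mind the look-alikes: they are no part of the job. What is shaped like the polisher but yellow is not meant.

How it is judged:
On the way, in this order (a step that is already met when the one before it is completed fails the run):
1. The polisher is drawn out of its rest (distance between polisher and rest_rim above 0.1 m and contact force between the fingers and polisher above 0.5 N), for 0.1 s.
2. The polisher sits in the fork, still held, with the arm sunk under it and at rest (horizontal distance between polisher and seat below 0.006 m and z of polisher in the frame of seat between -0.004 and 0.004 m and angle between polisher's own z axis and vertical below 0.1 rad and contact force between the fingers and polisher above 0.3 N and distance of seat from where it was at the start of the episode above 0.015 m and linear speed of head below 0.015 m/s), for 0.3 s.
At the end, for the whole second after the job is handed in: The polisher hangs in the fork of the sunk arm (seat moved more than 12 mm): its collar within 6 mm of the seat's centre sideways and 4 mm in height, upright within 0.1 rad, polisher and fork slower than 0.04 m/s, gripper clear of it (horizontal distance between polisher and seat below 0.006 m and z of polisher in the frame of seat between -0.004 and 0.004 m and angle between polisher's own z axis and vertical below 0.1 rad and distance of seat from where it was at the start of the episode above 0.012 m and linear speed of each of polisher, head below 0.04 m/s and contact force between the fingers and polisher below 0.1 N); the robot touches nothing.
It fails at once if The balancer arm drops or springs up (faster than 70 mm/s) (linear speed of head above 0.07 m/s).
It fails at once if A bystander is moved more than 30 mm (distance of any of cast, flask, jar, bowl, buff, carton, spatula from where it was at the start of the episode above 0.03 m).
It also fails if it takes over 72 s, if anything falls off the work surface, if the arm or the gripper's body presses on something with over 40 N, if the wrist force passes 120 N, or if a joint passes its speed limit or range.

## Working session

There is one attempt and no reset: what is moved stays moved. The work goes in short steps, each a Python script; the robot and the scene stay as the last script left them, time stands still between calls to the robot, and variables do not carry over. Pictures are saved under pics/ and viewed, at most 10 in all, crops included, and the job is handed in when it is done.

```bash
mkdir -p pics
python3 - <<'E'
from workcell import bot,vision,get_obs
import cv2,numpy as np,json
for n in("top","side"):
    c=vision.read_camera(n); cv2.imwrite(f"pics/{n}0.png",c["frame"][:,:,::-1])
    print(n,c["intrinsics"].tolist(),np.round(c["view"],4).tolist())
o=get_obs();print(o["time_s"],o["orientation"],o["wrist_force"],bot.tcp_to_tips)
E
```

```text
top [[362.3740160580953, 0.0, 321.51696175326964], [0.0, 362.3740160580953, 207.09960563828295], [0.0, 0.0, 1.0]] [[-0.0186, -0.9998, 0.0018, 0.0059], [-0.9874, 0.0181, -0.1573, 0.5247], [0.1572, -0.0047, -0.9876, 1.0902], [0.0, 0.0, 0.0, 1.0]]
side [[399.412708367683, 0.0, 321.1045552171595], [0.0, 399.412708367683, 198.47592465939368], [0.0, 0.0, 1.0]] [[0.898, -0.4397, 0.0164, -0.4575], [-0.2939, -0.6272, -0.7213, 0.2613], [0.3274, 0.6429, -0.6924, 1.2553], [0.0, 0.0, 0.0, 1.0]]
0.1 [ 2.08330883e-01  9.78058207e-01 -6.09341705e-04 -1.22398837e-04] [ 0.03776518  0.76346504 -1.20342415] 0.017
```

View pics/top0.png

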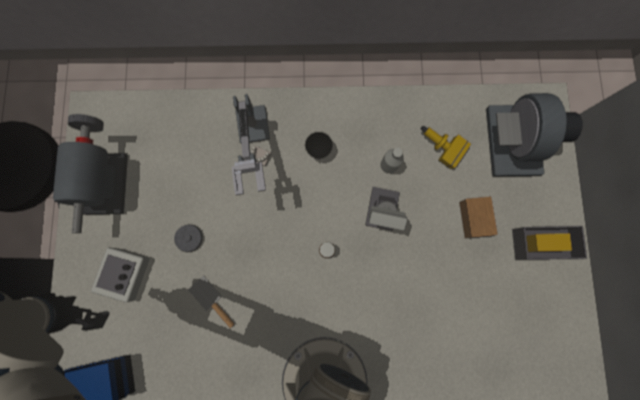

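View pics/side0.png

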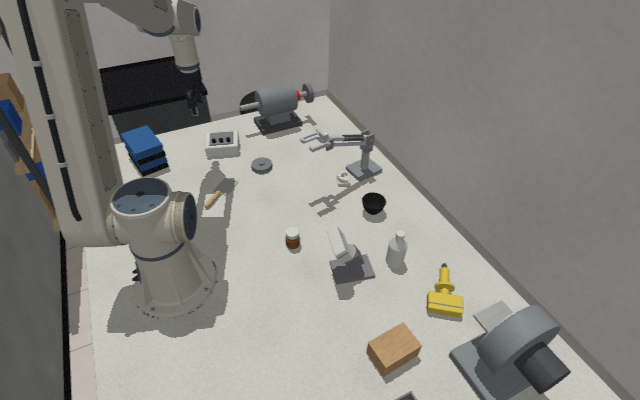

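The top view shows the fork and balancer at about (248,170), with the white-battery polisher in its rest at about (388,212). The yellow look-alike lies at about (447,145), and a yellow block sits in a tray at (550,242). The white block in the grey rest fits the description, so I'll enlarge it and the fork.

Run:
```python
import cv2,numpy as np
t=cv2.imread("pics/top0.png");s=cv2.imread("pics/side0.png")
def crop(im,x,y,w=80,h=60,k=5): return cv2.resize(im[y:y+h,x:x+w],None,fx=k,fy=k,interpolation=cv2.INTER_CUBIC)
a=np.vstack([np.hstack([crop(t,225,140),crop(t,350,178)]),np.hstack([crop(s,300,115),crop(s,310,222)])])
a=np.clip(a.astype(float)*1.3,0,255).astype(np.uint8)
cv2.imwrite("pics/crops.png",a)
```

```text
(no output)
```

View pics/crops.png

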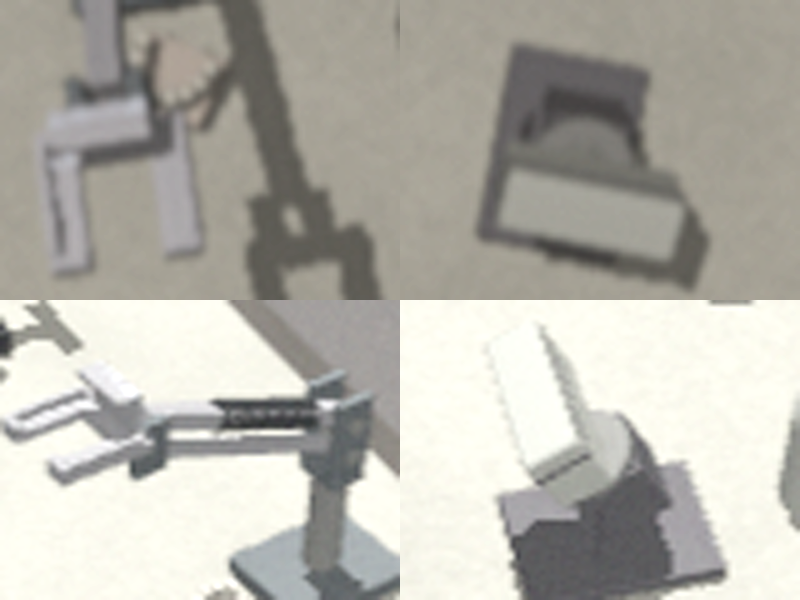

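The crops show the white-battery polisher leaning in the grey sleeve, with its battery top face at about top px (389,221) and side px (337,257). The yellow tool lies flat and is not in a rest, so the white one is the target. The fork's open front faces the robot, with prong tips at top px (239,194) and (262,190). I'll fit the poses from corners seen in both cameras.

```bash
cat > geo.py <<'E'
import numpy as np,cv2
from scipy.spatial.transform import Rotation as R
from scipy.optimize import least_squares
from workcell import vision
def proj(c,P):
    P=np.atleast_2d(P)@c["view"][:3,:3].T+c["view"][:3,3]
    p=P@c["intrinsics"].T; return p[:,:2]/p[:,2:]
def save(c,name,pts=[],crop=None,k=1):
    im=c["frame"][:,:,::-1].copy()
    x,y,w,h=crop or (0,0,640,400)
    im=cv2.resize(im[y:y+h,x:x+w],None,fx=k,fy=k,interpolation=cv2.INTER_CUBIC)
    for p in pts: cv2.circle(im,tuple(int(round(v)) for v in ((p-[x,y]+.5)*k)),2,(0,0,255),-1)
    cv2.imwrite(f"pics/{name}.png",im); return im
E
python3 - <<'E'
from geo import *
T=vision.read_camera("top");S=vision.read_camera("side")
f=lambda a,ox,oy:np.array(a)/5+[ox,oy]-.4
# polisher: battery top corners (+x+y,+x-y,-x-y,-x+y)
L=np.array([[18,50,89],[18,-50,89],[-18,-50,89],[-18,50,89]])/1000
top=f([[107,172],[288,203],[268,262],[97,228]],350,178)
side=f([[138,22],[183,152],[135,172],[85,45]],310,222)
def pol(p): return (R.from_euler('z',p[2])*R.from_euler('y',-p[4])).apply(L)+[p[0],p[1],p[3]]
def r(p): q=pol(p);return np.r_[(proj(T,q)-top).ravel(),(proj(S,q)-side).ravel(),(p[3]-.09)/.001,(p[4]-np.pi/6)/.02]
s=least_squares(r,[.4,-.2,0,.09,.52]);print("pol",s.x,s.fun.round(1))
F=np.array([[-35,19,5],[-35,-19,5],[-35,38.5,5],[-35,-38.5,5],[20,25,31],[20,-25,31]])/1000
ft=f([[90,268],[165,254],[52,273],[203,248],[50,150],[151,137]],225,140)
def fk(p): return R.from_euler('z',p[2]).apply(F)+[p[0],p[1],.245]
g=least_squares(lambda p:(proj(T,fk(p))-ft).ravel(),[.5,.2,0]);print("seat",g.x,g.fun.round(1))
np.save("est.npy",np.r_[s.x,g.x])
def pf(): 
    return fk(g.x)
a=save(T,"t",list(proj(T,pf())),(225,140,80,60),5);b=save(S,"s",list(proj(S,pf())),(300,115,80,60),5)
cc=save(S,"s2",list(proj(S,pol(s.x))),(310,222,80,60),5)
cv2.imwrite("pics/ov.png",np.hstack([a,b]))
E
```

```text
pol [ 0.50820434 -0.19582896 -0.20701902  0.08922462  0.53528706] [ 0.7 -0.7  0.5 -0.1  1.3 -0.2 -0.  -0.1 -0.7 -1.1 -0.1 -1.8 -1.2  0.3
 -0.1  0.1 -0.8  0.6]
seat [0.56935182 0.18470462 0.15448694] [ 0.  -0.3 -0.2  0.   0.1  0.  -0.3 -0.1  0.4  0.5 -0.  -0.2]
```

View pics/ov.png

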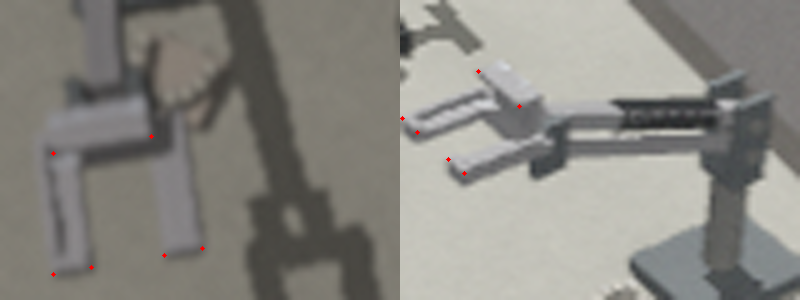

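The reprojection fits agree in both cameras: the seat is at (0.569, 0.185) and the polisher at (0.508, -0.196), with height 89 mm and tilt near 30° as specified. Next I'll take a closer wrist look at the fork, then at the polisher on the way to the grasp.

```bash
cat >> geo.py <<'E'
from workcell import bot,hand,kinematics,get_obs
def toolq(Rp,sgn=1):
    "tool orientation gripping polisher (rotation Rp) from its battery end"
    z=-Rp.as_matrix()[:,2]; y=sgn*Rp.as_matrix()[:,0]
    return R.from_matrix(np.c_[np.cross(y,z),y,z]).as_quat()
E
python3 - <<'E'
from geo import *
e=np.load("est.npy");x,y,yaw,z,t=e[:5];sx,sy,syaw=e[5:]
Rs=R.from_euler('z',syaw);Rp=R.from_euler('z',yaw)*R.from_euler('y',-np.pi/6)
a=Rp.as_matrix()[:,2];o=np.array([x,y,.09])
for sg in(1,-1):
    for n,p,q in[("look",np.array([sx,sy,.47])-Rs.apply([.03,0,0]),toolq(Rs,sg)),("pre",o+.163*a,toolq(Rp,sg)),("grasp",o+.063*a,toolq(Rp,sg)),("out",o+.19*a,toolq(Rp,sg)),("up",np.r_[sx,sy,.32],toolq(Rs,sg)),("hi",np.r_[sx,sy,.47],toolq(Rs,sg))]:
        j=kinematics.solve_ik(p,q);print(sg,n,None if j is None else np.round(j,2))
p=np.array([sx,sy,.47])-Rs.apply([.06,0,0])
sg=1
j=kinematics.solve_ik(p,toolq(Rs,1))
if j is None or abs(kinematics.solve_ik(p,toolq(Rs,-1))[5])<abs(j[5]): sg=-1
bot.reach(p,toolq(Rs,sg)); c=vision.read_camera("wrist")
F=np.array([[-35,19,5],[-35,-19,5],[-35,38.5,5],[-35,-38.5,5],[20,25,31],[20,-25,31]])/1000
save(c,"w1",list(proj(c,Rs.apply(F)+[sx,sy,.245])))
np.savez("w1.npz",**{k:np.array(c[k]) for k in c});print(sg,get_obs()["time_s"])
E
```

```text
1 look [ 0.32  0.13  1.44 -0.    1.56  0.16]
1 pre [-0.5  -0.09  2.31  0.35  0.44 -0.58]
1 grasp [-0.46  0.17  2.31  0.71  0.19 -0.92]
1 out [-0.51 -0.16  2.31  0.31  0.51 -0.54]
1 up [ 0.31  0.25  1.61 -0.    1.28  0.16]
1 hi [ 0.31  0.18  1.38 -0.    1.57  0.16]
-1 look [ 0.32  0.13  1.44 -0.    1.56 -2.98]
-1 pre [-0.5  -0.09  2.31  0.35  0.44  2.57]
-1 grasp [-0.46  0.17  2.31  0.71  0.19  2.22]
-1 out [-0.51 -0.16  2.31  0.31  0.51  2.6 ]
-1 up [ 0.31  0.25  1.61 -0.    1.28 -2.98]
-1 hi [ 0.31  0.18  1.38 -0.    1.57 -2.98]
1 2.1333
```

View pics/w1.png

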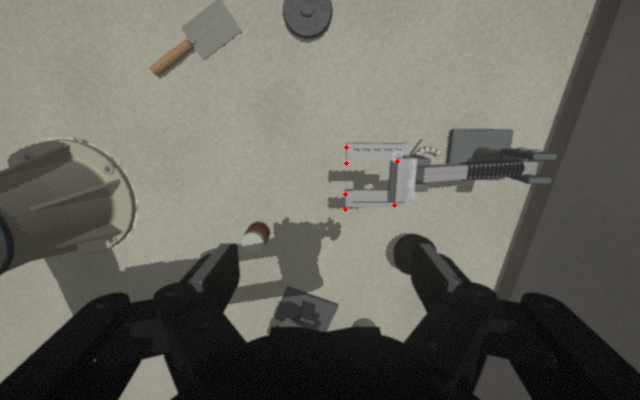

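The wrist view shows the fork at about (345–415, 142–210) px, with the predicted tips within about 2 px. I'll enlarge it for a refit and, on the same turn, go to the pre-grasp and picture the polisher.

Run:
```python
from geo import *
e=np.load("est.npy");x,y,yaw,z,t=e[:5]
Rp=R.from_euler('z',yaw)*R.from_euler('y',-np.pi/6);a=Rp.as_matrix()[:,2];o=np.array([x,y,.09])
d=.2
p=o+d*a;q=toolq(Rp,1)
bot.reach(p+[0,0,.1],q);bot.reach(p,q)
c=vision.read_camera("wrist");np.savez("w2.npz",**{k:np.array(c[k]) for k in c})
L=np.array([[18,50,89],[18,-50,89],[-18,-50,89],[-18,50,89]])/1000
pp=proj(c,Rp.apply(L)+o);print(pp.round(1),get_obs()["time_s"])
m=pp.mean(0).round().astype(int);w=200;h=150
x0=int(np.clip(m[0]-w//2,0,640-w));y0=int(np.clip(m[1]-h//2,0,400-h));print(x0,y0)
b=save(c,"w2",list(pp),(x0,y0,w,h),4)
w1=dict(np.load("w1.npz"));b1=save(w1,"w1c",[],(335,130,100,90),6)
A=np.zeros((600,800,3),np.uint8);A[:450,:600]=cv2.resize(b,(600,450));
cv2.imwrite("pics/w2c.png",b)
```

```text
[[345.6 143.9]
 [343.4 257. ]
 [303.3 257. ]
 [300.9 143.9]] 4.0833
223 125
```

View pics/w1c.png

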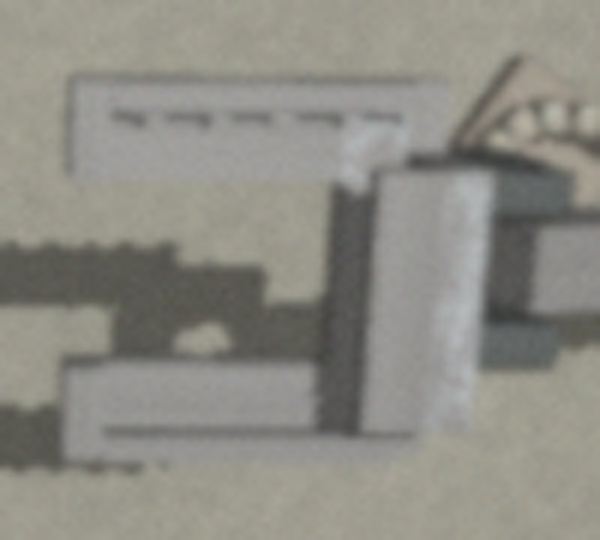

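View pics/w2c.png

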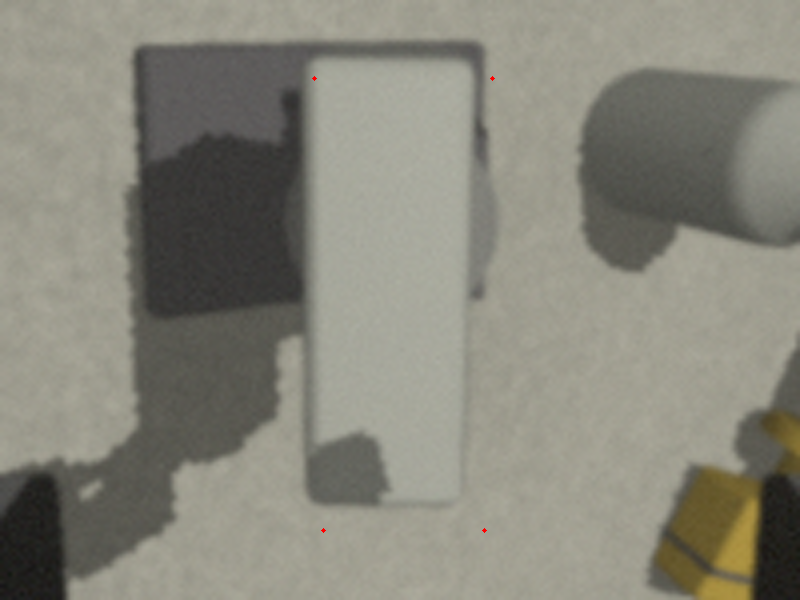

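w1c gives sharp fork corners, for example prong tips at crop (72,78), (68,180), (65,360) and (62,460), and keeper front at (380,172) to (362,432). w2c gives the battery's top corners at crop (475,55), (462,503), (308,503) and (308,57), about 4 to 6 px off the prediction. I'll refit both.

Run:
```python
from geo import *
e=np.load("est.npy");w1=dict(np.load("w1.npz"));w2=dict(np.load("w2.npz"))
ft=np.array([[72,78],[68,180],[65,360],[62,460],[380,172],[362,432]])/6+[335,130]-.4
def fk(p):
    F=np.array([[-35,p[3],5],[-35,19,5],[-35,-19,5],[-35,-p[3],5],[20,25,31],[20,-25,31]])/1000
    return R.from_euler('z',p[2]).apply(F)+[p[0],p[1],.245]
g=least_squares(lambda p:(proj(w1,fk(p))-ft).ravel(),[*e[5:],38.5]);print("seat",g.x,g.fun.round(1))
L=np.array([[18,50,89],[18,-50,89],[-18,-50,89],[-18,50,89]])/1000
bt=np.array([[475,55],[462,503],[308,503],[308,57]])/4+[223,125]-.4
def pol(p): return (R.from_euler('z',p[2])*R.from_euler('y',-np.pi/6)*R.from_euler('z',p[3])).apply(L)+[p[0],p[1],.09]
for fr in (0,1):
    s=least_squares(lambda p:np.r_[(proj(w2,pol(p))-bt).ravel(),p[3]/(1e-4 if not fr else .05)],[*e[:3],0]);print("pol",s.x,s.fun.round(1))
np.save("est2.npy",np.r_[s.x,g.x])
```

```text
seat [ 0.56994576  0.18824466  0.14450469 39.04651705] [ 0.2 -0.1  0.3 -0.  -0.1  0.9 -0.1 -0.1  0.1 -0.4 -0.3 -0.1]
pol [ 5.06027748e-01 -1.90342846e-01 -2.20116297e-01 -5.76648165e-07] [ 1.7 -1.   1.7  2.2 -0.4  1.8 -1.8 -2.1 -0. ]
pol [ 0.50659963 -0.18640048 -0.12250911 -0.08678835] [ 1.9 -0.3  1.4  1.4 -0.4  0.9 -2.1 -1.4 -1.7]
```

Run:
```python
from geo import *
Rp=R.from_euler('z',-.215)*R.from_euler('y',-np.pi/6);a=Rp.as_matrix()[:,2];o=np.array([.507,-.192,.09])
q=toolq(Rp,1);f=lambda:(lambda s:print(np.round(s["time_s"],2),np.round(s["position"],4),np.round(s["wrist_force"],1),np.round(s["ft_torque"],2),round(s["gripper_width"],4),s["grip_force"]))(get_obs())
bot.servo_line(o+.2*a,q,.1);f()
bot.servo_line(o+.063*a,q,.08);f()
hand.move_gripper(.055,25);f()
hand.move_gripper(.02,25);f()
bot.dwell(.2)
s=get_obs();Rt=Rp.inv()
print("F in pol axes",Rt.apply(s["wrist_force"]))
c=vision.read_camera("wrist");save(c,"w3");np.savez("w3.npz",**{k:np.array(c[k]) for k in c})
```

```text
4.33 [ 0.4106 -0.171   0.2654] [-0.2  0.1 -0.1] [ 0.02  0.27 -0.  ] 0.0853 0.0
6.2 [ 0.4762 -0.1853  0.1447] [ 0.3  0.8 -0.2] [0.06 0.2  0.04] 0.085 0.0
6.61 [ 0.4763 -0.1853  0.1447] [-0.2 -0.3  0.6] [ 0.05  0.2  -0.03] 0.0553 0.0
6.9 [ 0.4757 -0.185   0.1442] [-4.1  0.4  3. ] [ 0.08  0.65 -0.01] 0.0362 30.255938172340393
F in pol axes [-4.05234022 -0.11658676  5.10256836]
```

Run:
```python
from geo import *
Rp=R.from_euler('z',-.215)*R.from_euler('y',-np.pi/6);a=Rp.as_matrix()[:,2];o=np.array([.507,-.192,.09])
q=toolq(Rp,1);f=lambda:(lambda s:print(np.round(s["time_s"],2),np.round(s["position"],4),np.round(s["wrist_force"],1),np.round(s["ft_torque"],2),round(s["gripper_width"],4),s["grip_force"]))(get_obs())
hand.move_gripper(.02,80);f()
bot.servo_line(o+.093*a,q,.05);f()
bot.servo_line(o+.193*a,q,.08);f()
p=o+.193*a+np.array([0,0,.09])
bot.servo_line(p,q,.15);f()
bot.servo_line(p,toolq(R.from_euler('z',-.215)),.1)
bot.dwell(.3);f()
# carry to the fork's front, above height
Rs=R.from_euler('z',.1445);q2=toolq(Rs)
print(kinematics.solve_ik(np.r_[.57,.188,.38]-Rs.apply([.13,0,0]),q2))
bot.reach(np.r_[.57,.188,.38]-Rs.apply([.13,0,0]),q2);bot.dwell(.3);f()
T=vision.read_camera("top");S=vision.read_camera("side");W=vision.read_camera("wrist")
np.savez("b.npz",**{n+k:np.array(c[k]) for n,c in(("T",T),("S",S),("W",W)) for k in c})
# expected polisher pose: TCP is at 63 mm on its axis
s=get_obs();Rt=R.from_quat(s["orientation"]);P=R.from_matrix(np.c_[Rt.as_matrix()[:,1],-Rt.as_matrix()[:,0],-Rt.as_matrix()[:,2]])
org=s["position"]-P.apply([0,0,.063]);print(org,P.as_euler('zyx'))
th=np.linspace(0,2*np.pi,24,endpoint=False)
col=np.c_[.03*np.cos(th),.03*np.sin(th),0*th]
L=np.array([[x,y,z] for x in(-18,18) for y in(-50,50) for z in(34,89)])/1000
pts=P.apply(np.r_[col,L,[[0,0,-.075]]])+org
def at(c,n):
    pp=proj(c,pts);m=pp.mean(0).astype(int);x0=int(np.clip(m[0]-40,0,560));y0=int(np.clip(m[1]-37,0,325));print(n,x0,y0);return save(c,n,list(pp),(x0,y0,80,75),5)
A=np.hstack([at(T,"t3"),at(S,"s3")]); cv2.imwrite("pics/held.png",A)
save(W,"wh")
```

```text
7.37 [ 0.4757 -0.185   0.1443] [-8.2  1.6  5.3] [ 0.13  0.71 -0.04] 0.0353 78.43138933181763
8.12 [ 0.4615 -0.182   0.1703] [ 0.7 -0.2 -3.8] [ 0.14  0.62 -0.02] 0.0347 79.88611221313477
9.52 [ 0.4126 -0.1714  0.2567] [ 1.1  0.4 -4.3] [ 0.17  0.64 -0.01] 0.0351 79.88402366638184
10.27 [ 0.4122 -0.1711  0.3459] [ 0.  -0.3 -4.8] [ 0.17  0.64 -0.02] 0.0355 79.9485433101654
11.24 [ 0.4122 -0.1714  0.3474] [ 0.1  0.2 -4.2] [-0.01  0.01  0.01] 0.0353 80.15694379806519
[ 3.63069510e-01  2.86583978e-04  1.77233725e+00 -4.44089210e-16
  1.36896882e+00  2.18569510e-01]
12.83 [0.4416 0.1686 0.38  ] [-0.3  0.1 -4.4] [-0.02  0.02 -0.01] 0.0352 80.18640875816345Traceback (most recent call last):
  File "<stdin>", line 18, in <module>
  File "scipy/spatial/transform/_rotation.pyx", line 1143, in scipy.spatial.transform._rotation.Rotation.from_matrix
ValueError: Non-positive determinant (left-handed or null coordinate frame) in rotation matrix 0: [[ 9.89667249e-01  1.43383171e-01 -5.84294153e-05]
 [ 1.43383172e-01 -9.89667250e-01  2.05614875e-06]
 [ 5.75308617e-05  1.04126980e-05  9.99999998e-01]].
```

```bash
cat >> geo.py <<'E'
def polpose(s,d=.063):
    M=R.from_quat(s["orientation"]).as_matrix();P=R.from_matrix(np.c_[M[:,1],M[:,0],-M[:,2]])
    return P,np.array(s["position"])-P.apply([0,0,d])
E
python3 - <<'E'
from geo import *
b=np.load("b.npz");C={n:{k:b[n+k] for k in("frame","intrinsics","view")} for n in"TSW"}
s=get_obs();P,org=polpose(s);print(org,P.as_euler('zyx'))
th=np.linspace(0,2*np.pi,16,endpoint=False)
col=np.c_[.03*np.cos(th),.03*np.sin(th),0*th]
L=np.array([[x,y,z] for x in(-18,18) for y in(-50,50) for z in(34,89)])/1000
pts=P.apply(np.r_[col,L,[[0,0,-.075]]])+org
def at(n):
    c=C[n];pp=proj(c,pts);m=pp.mean(0).astype(int);x0=int(np.clip(m[0]-40,0,560));y0=int(np.clip(m[1]-30,0,340));print(n,x0,y0);return save(c,"tmp",list(pp),(x0,y0,80,60),5)
S=at("S");x=save(C["W"],"tmp",list(proj(C["W"],pts)));T=at("T")
A=np.zeros((600,800,3),np.uint8);A[:300,:400]=T;A[:300,400:]=S;A[300:,160:640]=cv2.resize(x,(480,300));cv2.imwrite("pics/held.png",A)
E
```

```text
[0.44145969 0.16897378 0.31703321] [ 1.43879069e-01 -5.84294153e-05 -2.05614876e-06]
S 240 101
T 206 194
```

View pics/held.png

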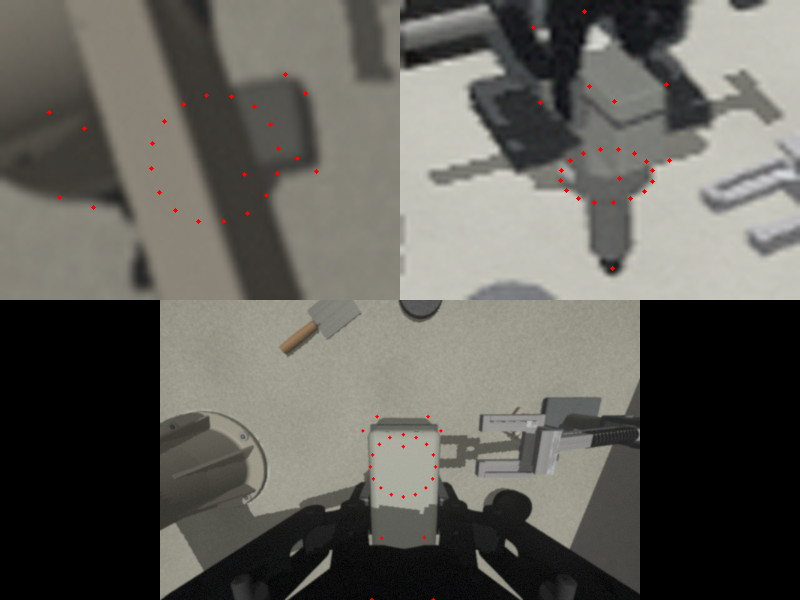

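The side and wrist overlays match the held polisher within about 1 mm: side chuck tip at crop (611,267), wrist battery edge at row 430. It is upright in the hand. Next I'll slide it in level at about 10 mm above the seat, checking forces.

```bash
cat >> geo.py <<'E'
SEAT=np.array([.57,.1882,.245]);Rs=R.from_euler('z',.1445)
def avg(n=20,dt=.02):
    F=[]
    for _ in range(n): bot.dwell(dt);F.append(get_obs()["wrist_force"])
    return np.mean(F,0),np.std(F,0)/np.sqrt(n)
E
python3 - <<'E'
from geo import *
q=toolq(Rs);tp=lambda x,z:SEAT+Rs.apply([x,0,z+.063])
bot.servo_line(tp(-.13,.010),q,.08)
print("air",*avg(50))
for x in(-.06,-.03,-.02,-.01,0):
    bot.servo_line(tp(x,.010),q,.04);F,_=avg(6);s=get_obs();print(x,F.round(2),Rs.inv().apply(s["position"]-SEAT).round(4),round(s["time_s"],2))
    if np.hypot(*F[:2])>3: print("contact");break
W=vision.read_camera("wrist");S=vision.read_camera("side");T=vision.read_camera("top")
a=save(S,"x",[],(290,105,80,60),5);w=save(W,"x");t=save(T,"x",[],(210,130,80,60),5)
A=np.zeros((600,800,3),np.uint8);A[:300,400:]=a;A[:300,:400]=t;A[300:,160:640]=cv2.resize(w,(480,300));cv2.imwrite("pics/in.png",A)
E
```

```text
air [ 0.04428545 -0.14226078 -4.38158677] [0.07336476 0.07308291 0.05777492]
-0.06 [ 0.07 -0.2  -4.33] [-0.0601 -0.      0.073 ] 16.74
-0.03 [ 0.04  0.06 -4.52] [-0.0302 -0.      0.073 ] 17.74
-0.02 [-0.19 -0.12 -4.3 ] [-0.0201  0.      0.0729] 18.24
-0.01 [-0.29 -0.06 -4.47] [-0.0101 -0.      0.0729] 18.74
0 [-0.45  0.12 -4.4 ] [-0.0001 -0.      0.0729] 19.24
```

View pics/in.png

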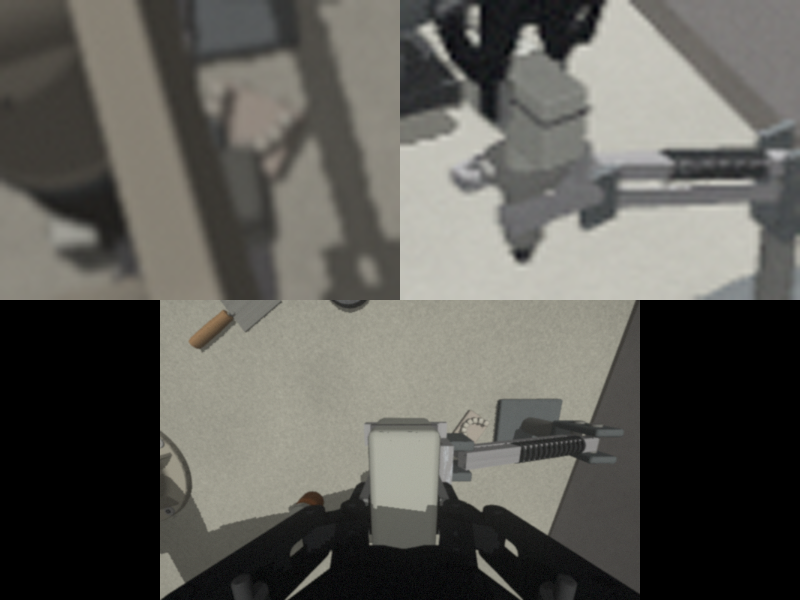

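The polisher is in the fork under the keeper, with no significant contact. A short touch-probe of the wall and slot sides will centre it; then I'll lower it 5 mm at a time along the arc.

Run:
```python
from geo import *
q=toolq(Rs)
def go(x,y,z=.010,v=.02): bot.servo_line(SEAT+Rs.apply([x,y,z+.063]),q,v)
def probe(ax,sg,lim=.007):
    go(0,0);b=avg(15,.01)[0]
    for d in np.arange(.001,lim+.0001,.001):
        go(*( (sg*d,0) if ax==0 else (0,sg*d)))
        F=Rs.inv().apply(avg(8,.01)[0]-b)
        if -sg*F[ax]>1.5: print(ax,sg,"contact",d,F.round(2));break
    else: print(ax,sg,"none",d,F.round(2))
    go(0,0);return sg*d
probe(0,1);probe(1,1);probe(1,-1);print(get_obs()["time_s"])
```

```text
0 1 contact 0.003 [-2.75  0.04  0.89]
1 1 contact 0.005 [-0.06 -2.14  0.24]
1 -1 contact 0.004 [-0.29  1.56  0.05]
25.3667
```

```bash
cat >> geo.py <<'E'
def arc(s):
    "TCP target with seat sunk by s (polisher axis 63 mm below TCP)"
    c=.2*np.sin(.35)-max(s,0)
    dx=-(np.sqrt(.04-c*c)-.2*np.cos(.35)) if s>0 else 0
    return SEAT+Rs.apply([dx-.0003,.0003,.063-s])
E
python3 - <<'E'
from geo import *
q=toolq(Rs);D=[]
for s in np.arange(-.006,.12,.004):
    bot.servo_line(arc(s),q,.02);F,_=avg(8,.02);D.append([s,F[2]]);print(round(s,3),F.round(2),round(get_obs()["time_s"],1))
    if np.hypot(*F[:2])>8 or F[2]>-.5: break
D=np.array(D);np.save("D.npy",D)
E
```

```text
-0.006 [-0.16 -0.15 -4.5 ] 25.9
-0.002 [-0.5   0.11 -4.39] 26.3
0.002 [-0.38  0.06 -2.29] 26.8
0.006 [-0.16  0.3  -2.24] 27.3
0.01 [-0.11 -0.12 -1.87] 27.8
0.014 [-0.22  0.08 -2.38] 28.3
0.018 [ 0.24  0.36 -2.16] 28.8
0.022 [ 0.23 -0.   -1.77] 29.3
0.026 [ 0.31 -0.12 -1.55] 29.8
0.03 [ 0.61  0.44 -1.44] 30.3
0.034 [ 0.55 -0.03 -1.36] 30.7
0.038 [ 0.67 -0.17 -1.49] 31.2
0.042 [ 1.31 -0.56 -1.24] 31.7
0.046 [ 0.97 -0.31 -0.72] 32.2
0.05 [ 1.08 -0.31 -0.96] 32.7
0.054 [ 1.5  -0.29 -0.7 ] 33.2
0.058 [ 1.58 -0.21 -0.24] 33.6
```

Run:
```python
from geo import *
q=toolq(Rs);D=np.load("D.npy");m=D[:,0]>.004
k=np.polyfit(D[m,0],D[m,1],1);print("slope",k,"zero at",-k[1]/k[0])
for dx in(.001,.002):
    bot.servo_line(arc(.058)+Rs.apply([dx,0,0]),q,.01);print(dx,*avg(40,.02))
print(get_obs()["time_s"])
```

```text
slope [35.50455936 -2.57318191] zero at 0.07247468921184494
0.001 [-2.59277262 -0.5390318  -0.27981615] [0.08745862 0.0727687  0.06615947]
0.002 [-1.67121219 -0.29765233 -0.25234555] [0.09914591 0.07858832 0.07272943]
35.475
```

Run:
```python
from geo import *
q=toolq(Rs);s=.063;dx=.0015
for i in range(4):
    bot.servo_line(arc(s)+Rs.apply([dx,0,0]),q,.01);F,e=avg(100,.02);print(round(s,4),round(dx,4),F.round(2),e.round(2))
    if abs(F[2])<.07 and i: break
    s-=np.clip(F[2]/40,-.006,.006); dx+=np.clip(F[0]*.0002,-.0005,.0005)
o=get_obs();print(o["time_s"],o["grip_force"]);np.save("fin.npy",[s,dx])
```

```text
0.063 0.0015 [ 2.96  0.6  -0.26] [0.05 0.06 0.05]
0.069 0.002 [-2.04  0.3   0.06] [0.11 0.05 0.05]
40.2167 80.60235857963562
```

The arm now carries the weight: residual Fz is 0.06 N at 69 mm sunk. I'll release it softly.

Run:
```python
from geo import *
q=toolq(Rs)
def f():
    o=get_obs();print(round(o["time_s"],2),np.round(o["position"],4),np.round(o["wrist_force"],1),round(o["gripper_width"],4),round(o["grip_force"],2))
hand.move_gripper(.02,20);bot.dwell(.3);f()
for w in(.038,.042,.06,.085): hand.move_gripper(w,20);bot.dwell(.2);f()
print(avg(30))
p=np.array(get_obs()["position"])
bot.servo_line(p+[0,0,.12],q,.06);bot.dwell(1);f()
ims=[]
W=vision.read_camera("wrist");S=vision.read_camera("side")
P=SEAT+Rs.apply([arc(.069)[0]-arc(0.)[0],0,-.069])
th=np.linspace(0,2*np.pi,16,endpoint=False)
L=np.array([[x,y,z] for x in(-18,18) for y in(-50,50) for z in(34,89)]+[[0,0,-75]])/1000
Q=Rs.apply(L)+P
a=save(S,"x",list(proj(S,Q)),(280,105,100,75),4);w=save(W,"x",list(proj(W,Q)))
bot.dwell(.5);S2=vision.read_camera("side");print("motion",np.abs(S2["frame"].astype(int)-S["frame"])[105:180,280:380].mean())
A=np.zeros((600,800,3),np.uint8);A[:300,:400]=a;A[:300,400:]=save(S2,"x",[],(280,105,100,75),4);A[300:,160:640]=cv2.resize(w,(480,300));cv2.imwrite("pics/end.png",A)
```

```text
40.73 [0.5596 0.187  0.239 ] [-3.8 -0.6  0.6] 0.0352 80.63
41.15 [0.5599 0.187  0.2391] [-0.8  0.3  0.6] 0.0376 0.47
41.57 [0.5598 0.187  0.2391] [-0.2 -0.1  0.7] 0.0421 0.0
42.08 [0.5596 0.187  0.239 ] [ 0.3 -0.7  0.2] 0.0601 0.0
42.66 [0.5596 0.187  0.239 ] [-0.2  0.2 -0.1] 0.085 0.0
(array([-0.01910061,  0.03757404, -0.05030759]), array([0.0820092 , 0.10489091, 0.09253653]))
46.31 [0.5596 0.187  0.359 ] [ 0.2  0.  -0.2] 0.0849 0.0
motion 1.2476
```

View pics/end.png

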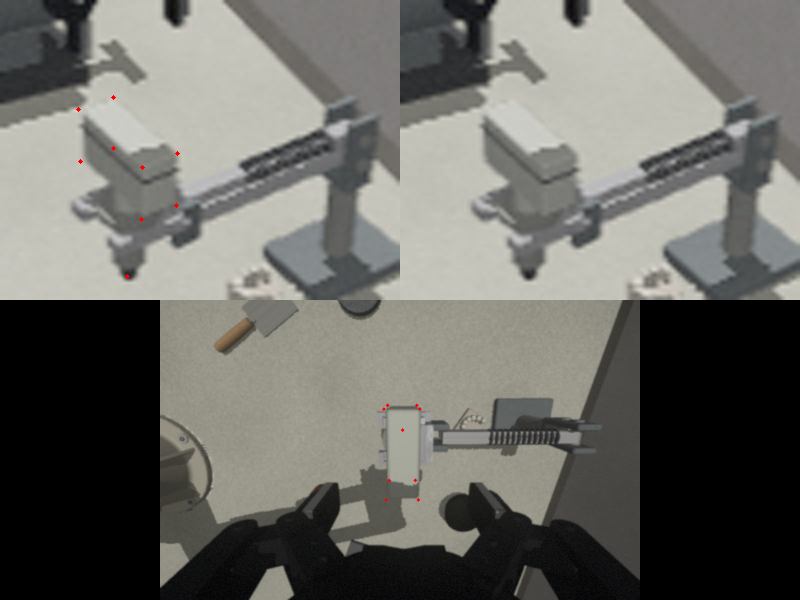

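The picture shows the polisher upright and still in the sunk fork. The overlay matches (chuck at crop (127,275)), and the gripper is open and clear. Handing in.

```bash
python3 -c "
from workcell import hand_in
print(hand_in())"
```

```text
the job is handed in; nothing more can be done
None
```

The polisher hangs upright in the fork of the arm, which has sunk about 69 mm and is at rest; I released it once the arm carried the weight, the gripper is clear, and the job is handed in (no verdict came back).

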